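# Clear the pile of ink cartridges

## Task

Take the pile of ink cartridges apart: lay each of the three refillable ones flat in the tray of its own size, and lower the spent black throwaway one into the collecting tin until you feel it touch those already in there, and only then let it go, lying flat. Set everything down gently, dropping nothing and not pressing hard, and leave the two ink bottles standing where they are.

Things in the scene. Friction and masses are not known exactly. Their poses are not given: they have to be found in the camera images.
- cart_large_center (a point): Large refillable ink cartridge: a flat frosted-white plastic case lying on its broad side, 118 long x 64 wide x 28 mm thick overall, about 110 g. The point is its centre, half-way up its thickness; its x axis runs along its length, y across its width, z up. The case itself is 106 mm long; the outlet stub, filler plug and chip stand out only at its two short ends, so the long sides, 64 mm apart, are smooth. At the start it is the bottom of the pile and lies on the bench.
- cart_medium_center (a point): Medium refillable ink cartridge: a flat frosted-white plastic case lying on its broad side, 94 long x 48 wide x 24 mm thick overall, about 70 g. The point is its centre, half-way up its thickness; its x axis runs along its length, y across its width, z up. The case itself is 82 mm long; the outlet stub, filler plug and chip stand out only at its two short ends, so the long sides, 48 mm apart, are smooth. At the start it lies on the large one, slightly askew.
- cart_small_center (a point): Small refillable ink cartridge: a flat frosted-white plastic case lying on its broad side, 70 long x 36 wide x 20 mm thick overall, about 45 g. The point is its centre, half-way up its thickness; its x axis runs along its length, y across its width, z up. The case itself is 58 mm long; the outlet stub, filler plug and chip stand out only at its two short ends, so the long sides, 36 mm apart, are smooth. At the start it lies on the medium one, slightly askew.
- spent_center (a point): Spent throwaway cartridge: black plastic, grey label, 62 long (its full-width case 48) x 30 wide x 16 mm thick, about 30 g. The point is its centre, half-way up its thickness; x along its length, y across its width, z up. Its long sides are smooth. At the start it lies on top of the pile, on the small refillable one.
- tray_large: Large moulded grey plastic storage tray (darker floor), fixed on the bench: a shallow rectangular pocket 134 x 80 mm inside, floor 4 mm above the bench, rim 10 mm above the bench, walls 4 mm thick and a 10 mm flange outside the pocket. Made for the large refillable cartridge, which lies in it on its broad side with 8 mm to spare all round. Origin: centre of its underside, on the bench; x along its length, y across, z up.
- tray_medium: Medium moulded grey plastic storage tray (darker floor), fixed on the bench: a shallow rectangular pocket 110 x 64 mm inside, floor 4 mm above the bench, rim 10 mm above the bench, walls 4 mm thick and a 10 mm flange outside the pocket. Made for the medium refillable cartridge, which lies in it on its broad side with 8 mm to spare all round. Origin: centre of its underside, on the bench; x along its length, y across, z up.
- tray_small: Small moulded grey plastic storage tray (darker floor), fixed on the bench: a shallow rectangular pocket 86 x 52 mm inside, floor 4 mm above the bench, rim 10 mm above the bench, walls 4 mm thick and a 10 mm flange outside the pocket. Made for the small refillable cartridge, which lies in it on its broad side with 8 mm to spare all round. Origin: centre of its underside, on the bench; x along its length, y across, z up.
- tin: Open rectangular collecting tin of bare sheet metal, fixed on the bench: 190 x 150 mm outside, 90 mm high, walls 3 mm. It already holds spent black cartridges packed in flat, level layers; how high they reach is not known: somewhere between 40 and 70 mm above the bench, so 20 to 50 mm below the rim. They are rigid and do not give. Origin: centre of its underside, on the bench; x along its length (190), y across (150), z up.
- ink_black_center (a point): Bottle of black ink, standing on the bench, closed with a white screw cap: 48 mm in diameter, 119 mm tall, paper label. The point is on its axis, 60 mm above its underside. It is not part of the job and must stay where it stands.
- ink_clear_center (a point): Bottle of clear grey flushing fluid, standing on the bench, closed with a white screw cap: 48 mm in diameter, 119 mm tall, paper label. The point is on its axis, 60 mm above its underside. It is not part of the job and must stay where it stands.
Mind the look-alikes: they are no part of the job. Leave any yellow look-alike of the part that bears cart_large_center alone.

How it is judged (in metres and radians):
At the end, for the whole second after the job is handed in: Each refillable lies flat (0.08 rad) on the floor of its own tray, centre within 15 mm sideways of the tray's and at most 3 mm above resting height. The spent one lies flat (0.15 rad) in the tin, centre at most 84 mm up. Both bottles stand upright. All released, at rest (horizontal distance between cart_large_center and tray_large below 0.015 m and z of cart_large_center in the frame of tray_large below 0.021 m and angle between each of cart_large_center, cart_medium_center, cart_small_center's own z axis and vertical below 0.08 rad and linear speed of each of cart_large, cart_medium, cart_small, spent below 0.02 m/s and angular speed of each of cart_large, cart_medium, cart_small, spent below 0.2 rad/s and contact force between each of cart_large, cart_medium, cart_small, spent and the fingers below 0.05 N and horizontal distance between cart_medium_center and tray_medium below 0.015 m and z of cart_medium_center in the frame of tray_medium below 0.019 m and horizontal distance between cart_small_center and tray_small below 0.015 m and z of cart_small_center in the frame of tray_small below 0.017 m and x of spent_center in the frame of tin between -0.092 and 0.092 m and y of spent_center in the frame of tin between -0.072 and 0.072 m and z of spent_center in the frame of tin between 0.03 and 0.084 m and angle between spent_center's own z axis and vertical below 0.15 rad and angle between each of ink_black_center, ink_clear_center's own z axis and vertical below 0.1 rad); the robot touches nothing.
It fails at once if a refillable cartridge is dropped (falls or flies free of the fingers faster than 0.55 m/s, a fall of about 15 mm) ((linear speed of cart_large above 0.55 m/s and contact force between cart_large and the fingers below 0.02 N) or (linear speed of cart_medium above 0.55 m/s and contact force between cart_medium and the fingers below 0.02 N) or (linear speed of cart_small above 0.55 m/s and contact force between cart_small and the fingers below 0.02 N)).
It fails at once if the spent cartridge is let go before it touches those in the tin (moves free of the fingers faster than 0.35 m/s, a fall of about 6 mm) (linear speed of spent above 0.35 m/s and contact force between spent and the fingers below 0.02 N).
It fails at once if the spent cartridge is pressed into the tin with more than 35 N (contact force between spent and tin above 35 N).
It fails at once if an ink bottle is shifted more than 20 mm or tipped (distance of any of ink_black_center, ink_clear_center from where it was at the start of the episode above 0.02 m or angle between any of ink_black_center, ink_clear_center's own z axis and vertical above 0.3 rad).
It also fails if it takes over 133 s, if anything falls off the work surface, if the arm or the gripper's body presses on something with over 40 N, if the wrist force passes 120 N, or if a joint passes its speed limit or range.

## Robot

A 6-joint arm with a two-finger parallel gripper is mounted at the origin on the work surface. World frame = base frame: x ahead of the robot, y to its left, z up, the work surface at z = 0. Lengths are in m, angles in degrees, forces in N, time in s.
With the tool pointing down it reaches from about 0.4 to 0.825 m from the base axis. Payload 7 kg.
Tool frame: the origin (TCP) lies midway between the tips of the shut fingers; the grasp point (between the pads) lies 19 mm behind it; z points along the fingers, y is the line along which they close (so a half turn about z gives the same grasp; the last joint's range is limited). The gripper opens to 88 mm and grips with 3 to 60 N. Pads are 19 mm wide; open, the fingers measure 130 mm over their backs; the gripper's body (78 mm by 193 mm) begins 47 mm behind the grasp point.
Start: joints at [89.101, 20.546, 0.682, 0, -70.136, -16.507], TCP at [0.202, 0.644, 0.227] pointing down, gripper open.
Joint ranges: [-176.03, 176.03], [-82.01, 121.73], [-58.28, 71.71], [-173.87, 95.51], [-174.79, -0.11], [-173.66, 173.66]. Speed limits (degrees/s): [136.94, 136.94, 172.46, 180, 180, 180].

## Interface

Orientations are given as a 3x3 rotation matrix whose columns are the frame's x, y, z axes.
In Python, from rig import robot gives the robot as it stands. Calls block until the motion is done:
- robot.goto(position, orientation): joint-space move of the TCP to a pose.
- robot.servo_line(position, ori=None, speed=0.15): straight line of the TCP; ori=None keeps the orientation; speed is the mean speed in m/s.
- robot.movej(angles): joint-space move.
- robot.move_gripper(opening): opening from 0.0 (shut) to 1.0 (fully open); the grip force is fixed at half the most; returns when the fingers have stopped.
- robot.dwell(seconds).
- robot.ik(position, orientation): joint angles nearest the present ones, or None.
- robot.grab_frame(name): name is "scene" or "side" or "wrist"; returns (picture, depth): 480x640x3 uint8, red, green, blue; 480x640 float32, m along the optical axis (not along the pixel's ray), 0 where there is no reading.
- robot.camera_info(name): a dict with "vfov" (degrees; the focal length in pixels is half the picture's height over the tangent of half this angle, whatever the lens; pixels are square), "cx", "cy" (the principal point, pixels), "view" (4x4, takes a point from world to camera coordinates); the wrist camera has in their place "T_tool_cam" (4x4, takes a point from camera to tool coordinates, whose origin is the TCP and whose axes are the flange's). Camera axes: x right, y down, z forward; pixel columns grow to the right and rows downward; lengths in m; the calibration is good to about 2 mm. A picture is of the moment at which its call begins: read the wrist's pose just before it. camera_info takes no time and is no camera call.
A pose or a line that the arm cannot do raises robot.Unreachable and nothing moves.
- robot.job_done(): hands the job in; it is judged then, once.
Readings, each from a call of its own:
- robot.read_t(): time.
- robot.read_qpos(): joint angles.
- robot.read_qvel(): joint speeds.
- robot.read_effort(): joint torques, N m.
- robot.read_position(): TCP position.
- robot.read_tcp_rot(): TCP orientation.
- robot.read_force(): force on the tool from outside, world axes, zero at the start.
- robot.read_ft_torque(): the same for the moment, N m.
- robot.read_grip_width(): opening from 0.0 (shut) to 1.0 (fully open).
- robot.read_finger_force(): force on a finger pad.
Only numpy, scipy, OpenCV 4.12 (cv2) and the standard library are available. Lean on these libraries where they do the work, as an engineer would, in place of code of your own. Each camera call takes 0.05 s, during which the arm holds its last target. There are 200 camera calls.

## Working session

There is one attempt and no reset: what is moved stays moved. The work goes in short steps, each a Python script; the robot and the scene stay as the last script left them, time stands still between calls to the robot, and variables do not carry over. Pictures are saved under pics/ and viewed, at most 14 in all, crops included, and the job is handed in when it is done.

```bash
mkdir -p pics; ls
python3 - <<'E'
from rig import robot
import cv2,numpy as np
for n in ["scene","side"]:
    p,d=robot.grab_frame(n); cv2.imwrite(f"pics/{n}0.png",p[:,:,::-1]); np.savez(f"{n}0.npz",p=p,d=d)
    print(n,robot.camera_info(n),d.min(),d.max(),(d==0).mean())
print(robot.camera_info("wrist"),robot.read_tcp_rot(),robot.read_t())
E
```

```text
pics
scene {'vfov': 49.932802679721405, 'cx': 321.97827315612574, 'cy': 238.23804785986988, 'view': array([[-0.24510837,  0.96935225,  0.01667634,  0.14381378],
       [ 0.80885866,  0.21394868, -0.54769849, -0.45741326],
       [-0.53448065, -0.12075668, -0.83650957,  1.48022293],
       [ 0.        ,  0.        ,  0.        ,  1.        ]])} 0.0 2.7907994 0.004059244791666666
side {'vfov': 49.1546517792643, 'cx': 323.2666464548394, 'cy': 245.0675371204649, 'view': array([[-0.9980804 , -0.06119829, -0.00950173,  0.61517637],
       [-0.03844729,  0.73255427, -0.67962198,  0.09069662],
       [ 0.04855224, -0.67795207, -0.73350097,  1.25163989],
       [ 0.        ,  0.        ,  0.        ,  1.        ]])} 0.0 3.514565 0.003837890625
{'vfov': 61.08652422424181, 'cx': 312.89549126703554, 'cy': 239.51738577081483, 'T_tool_cam': array([[-2.48600067e-04, -9.60009128e-01, -2.79968590e-01,
         7.68496370e-02],
       [ 9.99999957e-01, -2.82578630e-04,  8.10019726e-05,
         1.96574135e-04],
       [-1.56875774e-04, -2.79968558e-01,  9.60009157e-01,
        -1.58753981e-01],
       [ 0.00000000e+00,  0.00000000e+00,  0.00000000e+00,
         1.00000000e+00]])} [[ 9.54190754e-01 -2.99198807e-01 -2.80571184e-04]
 [-2.99198905e-01 -9.54189783e-01 -1.36863670e-03]
 [ 1.41776311e-04  1.38988708e-03 -9.99999024e-01]] 0.1
```

View pics/scene0.png

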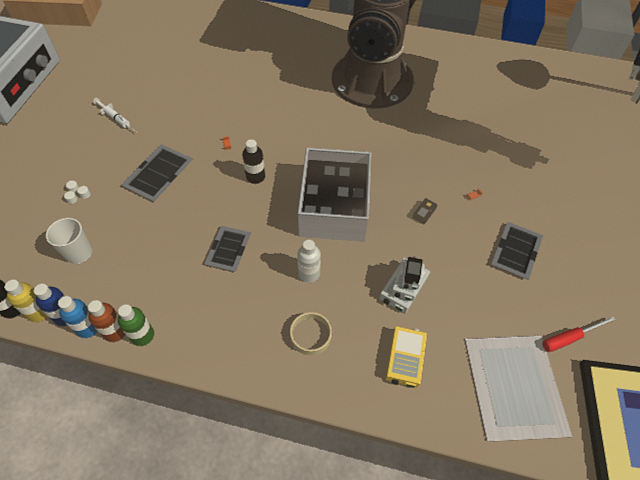

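View pics/side0.png

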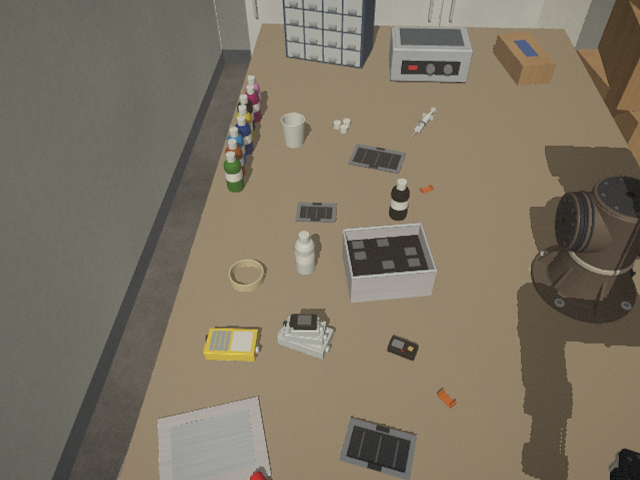

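The scene view shows the pile at (407,280) with the spent cartridge on top at (413,270), the tin at (336,193), and the bottles at (254,162) and (309,262). The trays are at (157,172), (228,248) and (517,249). Not part of the job are the yellow look-alike at (408,355) and a black fob at (425,210). I'll get rough positions first, then go over the parts with the wrist camera.

```bash
cat > h.py <<'E'
import numpy as np, cv2
from rig import robot
def K(ci): return 240/np.tan(np.radians(ci["vfov"])/2)
def cam(name):
    """f,cx,cy,R(cam->world),origin"""
    ci=robot.camera_info(name)
    if name=="wrist":
        T=np.eye(4);T[:3,:3]=robot.read_tcp_rot();T[:3,3]=robot.read_position();T=T@ci["T_tool_cam"]
    else: T=np.linalg.inv(ci["view"])
    return K(ci),ci["cx"],ci["cy"],T[:3,:3],T[:3,3]
def ray(c,uv,z):
    f,cx,cy,R,o=c; uv=np.atleast_2d(np.asarray(uv,float))
    d=np.c_[(uv[:,0]-cx)/f,(uv[:,1]-cy)/f,np.ones(len(uv))]@R.T
    return o+d*((z-o[2])/d[:,2])[:,None]
def cloud(c,d):
    f,cx,cy,R,o=c; v,u=np.mgrid[:480,:640]
    return np.stack([(u-cx)/f*d,(v-cy)/f*d,d],-1)@R.T+o
def down(yaw):  # yaw (deg) = direction of tool x; tool y=closing
    a=np.radians(yaw);c,s=np.cos(a),np.sin(a)
    return np.array([[c,s,0],[s,-c,0],[0,0,-1.]])
def rectz(c,pts,z):
    """min-area rect of image contour cast on plane z: centre, (long,short), yaw of long axis deg"""
    P=ray(c,pts,z)[:,:2]
    (cx,cy),(w,h),a=cv2.minAreaRect((P*1000).astype(np.float32))
    if w<h: w,h,a=h,w,a+90
    return np.array([cx,cy])/1000,(w,h),(a+90)%180-90
E
python3 - <<'E'
from h import *
for n in ["scene","side"]:
    z=np.load(n+"0.npz");p,d=z["p"],z["d"];c=cam(n);X=cloud(c,d)
    L={"scene":dict(tl=(157,172),tm=(517,249),ts=(228,248),pile=(413,268),black=(252,146),clear=(309,246),tin=(336,180),yellow=(407,343)),
     "side":dict(tl=(377,158),tm=(379,447),ts=(317,212),pile=(303,322),black=(402,183),clear=(304,237),tin=(387,258),yellow=(238,342))}[n]
    for k,(u,v) in L.items(): print(n,k,X[v,u].round(3))
    if n=="side": pass
    hsv=cv2.cvtColor(p,cv2.COLOR_RGB2HSV)
    # dark grey flat things: trays
    m=((hsv[...,2]<130)&(hsv[...,1]<60)&(X[...,2]<.03)&(X[...,2]>-.01)).astype(np.uint8)
    m=cv2.morphologyEx(m,cv2.MORPH_CLOSE,np.ones((3,3)))
    for q in cv2.findContours(m,0,2)[0]:
        if cv2.contourArea(q)>500:
            C,s,a=rectz(c,q[:,0],.01)
            if max(s)<250: print(n,"dark",q[:,0].mean(0).round(),C.round(4),np.round(s),round(a,1))
E
```

```text
scene tl [ 0.482 -0.448  0.001]
scene tm [0.485 0.429 0.004]
scene ts [ 0.647 -0.203  0.001]
scene pile [0.645 0.202 0.087]
scene black [ 0.44  -0.203  0.118]
scene clear [ 0.664 -0.009  0.114]
scene tin [ 0.436 -0.005  0.054]
scene yellow [0.781 0.221 0.03 ]
scene dark [598. 409.] [0.8067 0.5879] [242. 104.] -18.1
scene dark [226. 248.] [ 0.6517 -0.2008] [107.  73.] -0.2
scene dark [517. 250.] [0.4899 0.4273] [132.  84.] -12.8
scene dark [158. 171.] [ 0.4865 -0.443 ] [155. 102.] -14.1
side tl [ 0.482 -0.45   0.006]
side tm [0.486 0.423 0.004]
side ts [ 0.646 -0.208  0.004]
side pile [0.645 0.206 0.085]
side black [ 0.429 -0.205  0.118]
side clear [ 0.66  -0.004  0.119]
side tin [ 0.466 -0.002  0.06 ]
side yellow [0.784 0.225 0.028]
side dark [377. 448.] [0.4872 0.4268] [130.  88.] -12.8
side dark [315. 212.] [ 0.648  -0.2021] [106.  75.] -0.2
side dark [375. 158.] [ 0.483  -0.4443] [155. 105.] -14.2
```

The tray outlines match pocket + 20 mm (154×100, 130×84 and 106×72), and both cameras agree to about 3 mm. Next I'll take a wrist view of the pile.

Run:
```python
from h import *
robot.goto([0.645,0.204,0.25],down(-180))
c=cam("wrist"); p,d=robot.grab_frame("wrist"); np.savez("w0.npz",p=p,d=d,f=c[0],cx=c[1],cy=c[2],R=c[3],o=c[4])
cv2.imwrite("pics/w0.png",p[:,:,::-1])
print(robot.read_position(),robot.read_qpos(),robot.read_t())
X=cloud(c,d); Z=X[...,2]
# layers by depth height
for n,z,hh in [("spent",.088,.006),("small",.072,.004),("med",.052,.005),("large",.028,.006)]:
    m=(np.abs(Z-z)<hh).astype(np.uint8); P=X[m>0]
    if len(P): print(n,len(P),np.median(P,0).round(4))
print(np.histogram(Z,bins=np.arange(-.01,.11,.004)))
```

```text
[0.64475681 0.20478612 0.24995254] [ 3.40883195e+01  1.99836105e+01  2.90285039e+00 -5.02698918e-03
 -7.29186824e+01 -1.24001321e+02] 2.3833
spent 5429 [0.6316 0.0848 0.0893]
small 1432 [0.6164 0.0855 0.0722]
med 6314 [0.5359 0.0335 0.0557]
large 7534 [0.6979 0.2108 0.0284]
(array([     0,    108, 144126,  17857,   2962,   3056,    656,    927,
         1281,   5699,    554,    360,    357,    453,    501,   2136,
        10078,   4498,    453,    505,    993,    457,    427,    543,
         2642,   2244,    956,    142,    114]), array([-0.01 , -0.006, -0.002,  0.002,  0.006,  0.01 ,  0.014,  0.018,
        0.022,  0.026,  0.03 ,  0.034,  0.038,  0.042,  0.046,  0.05 ,
        0.054,  0.058,  0.062,  0.066,  0.07 ,  0.074,  0.078,  0.082,
        0.086,  0.09 ,  0.094,  0.098,  0.102,  0.106]))
```

View pics/w0.png

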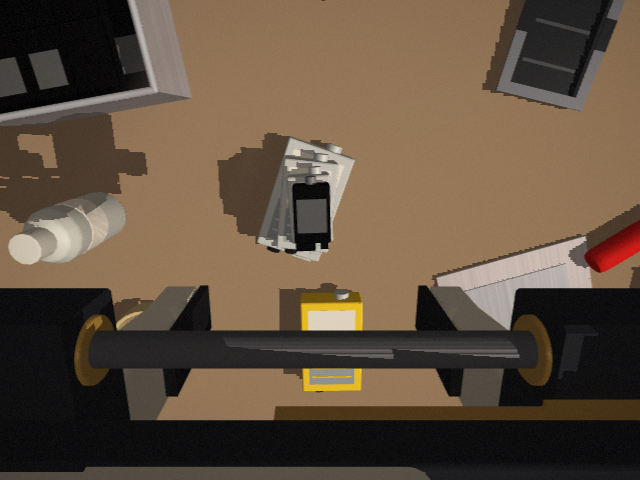

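The wrist view shows the spent one at (311,215), aligned close to world x, with the askew white pile beneath it between (260,140) and (352,260). The surroundings are clear for the gripper. I'll measure the spent one now and check the tin geometry and fill level.

Run:
```python
from h import *
z=np.load("w0.npz");p,d=z["p"],z["d"];c=(float(z["f"]),float(z["cx"]),float(z["cy"]),z["R"],z["o"])
X=cloud(c,d);v=p.max(2)
roi=(np.abs(X[...,0]-.645)<.07)&(np.abs(X[...,1]-.204)<.07)
m=(roi&(X[...,2]>.081)).astype(np.uint8)
m=cv2.morphologyEx(m,cv2.MORPH_OPEN,np.ones((3,3)))
q=max(cv2.findContours(m,0,1)[0],key=cv2.contourArea)
print("depth mask",rectz(c,q[:,0],.088),np.median(X[m>0],0), cv2.boundingRect(q))
# case only (drop nozzle) by opening
m2=cv2.morphologyEx(m,cv2.MORPH_OPEN,np.ones((25,25)))
q=max(cv2.findContours(m2,0,1)[0],key=cv2.contourArea); print("case",rectz(c,q[:,0],.088))
for n in ["scene","side"]:
    z=np.load(n+"0.npz");cc=cam(n);Y=cloud(cc,z["d"]);
    m=((np.abs(Y[...,0]-.645)<.07)&(np.abs(Y[...,1]-.204)<.07)&(Y[...,2]>.081)).astype(np.uint8)
    q=max(cv2.findContours(m,0,1)[0],key=cv2.contourArea);print(n,"spent",rectz(cc,q[:,0],.088))
    r=(np.abs(Y[...,0]-.45)<.13)&(np.abs(Y[...,1])<.13)
    m=(r&(Y[...,2]>.086)&(Y[...,2]<.095)).astype(np.uint8)
    q=np.concatenate([k for k in cv2.findContours(m,0,1)[0]if len(k)>15]);print(n,"tin rim",rectz(cc,q[:,0],.09))
    i=(np.abs(Y[...,0]-.45)<.04)&(np.abs(Y[...,1])<.04)&(Y[...,2]<.085);print("fill",np.percentile(Y[i][:,2],[10,50,90]))
    for b,(bx,by) in dict(black=(.435,-.204),clear=(.662,-.006)).items():
        i=(np.hypot(Y[...,0]-bx,Y[...,1]-by)<.03)&(np.abs(Y[...,2]-.119)<.003);print(b,np.median(Y[i],0).round(4),i.sum())
```

```text
depth mask (array([0.80820917, 0.21069144]), (634.2600708007812, 206.53448486328125), -89.92032314836979) [0.62010367 0.20663387 0.34010304] (0, 286, 640, 194)
case (array([ 0.80950098, -0.02062859]), (196.42649841308594, 140.09210205078125), 24.681753158569336)
scene spent (array([0.64808313, 0.20244247]), (62.24086380004883, 29.9509334564209), 2.1254870891571045)
scene tin rim (array([ 0.47099683, -0.00066812]), (195.81358337402344, 152.4210205078125), 9.57381820678711)
fill [0.05293435 0.05553222 0.05797593]
black [ 0.4343 -0.209   0.1177] 64
clear [ 0.6642 -0.0116  0.1179] 87
side spent (array([0.64175244, 0.20580707]), (60.110477447509766, 32.108367919921875), 3.143779993057251)
side tin rim (array([ 4.66469574e-01, -3.94592285e-05]), (192.47254943847656, 158.4893035888672), 9.63045597076416)
fill [0.05541869 0.05784147 0.06027373]
black [ 0.4289 -0.2092  0.1194] 50
clear [ 0.6611 -0.009   0.1192] 73
```

```bash
cat >> h.py <<'E'
def near(y,ref=180): # same grasp, half turn: choose the one nearest ref
    return min([y+k*180 for k in range(-3,4)],key=lambda a:abs(a-ref))
def grasp(xy,yaw,z,width,zup=.22,pre=1.0):
    R=down(near(yaw)); robot.move_gripper(pre)
    robot.goto([*xy,z+.07],R); robot.servo_line([*xy,z],speed=.08)
    robot.move_gripper(0.0); w=robot.read_grip_width()*88
    print("grip mm",round(w,1),"want",width,"finger",robot.read_finger_force(),"pos",robot.read_position().round(4))
    return R
def touch(zmin,step=.0005,thr=1.5):
    """lower until contact is felt; returns z"""
    robot.dwell(.3); f0=np.asarray(robot.read_force())[2]; p=np.array(robot.read_position())
    z=p[2]; df=0
    while z-step>zmin:
        z-=step; robot.servo_line([p[0],p[1],z],speed=.02)
        df=robot.read_force()[2]-f0
        if abs(df)>thr: break
    print("touch z",round(z,4),"df",round(float(df),2),"t",robot.read_t()); return z
E
python3 - <<'E'
from h import *
z=np.load("w0.npz");p,d=z["p"],z["d"];c=(float(z["f"]),float(z["cx"]),float(z["cy"]),z["R"],z["o"])
X=cloud(c,d)
m=((np.abs(X[...,0]-.645)<.05)&(np.abs(X[...,1]-.204)<.05)&(X[...,2]>.081)&(X[...,2]<.1)).astype(np.uint8)
q=max(cv2.findContours(m,0,1)[0],key=cv2.contourArea); C,s,a=rectz(c,q[:,0],.088); print("wrist",C,s,a)
assert np.hypot(*(C-[.645,.204]))<.008 and abs(s[0]-62)<8 and abs(s[1]-30)<6
C=(C+[.645,.204])/2
grasp(C,(a+2.6)/2,.076,30)
robot.servo_line([*C,.11],speed=.06); robot.servo_line([*C,.22],speed=.2)
print(robot.read_force(),robot.read_grip_width()*88,robot.read_t())
# look at the rest of the pile from beside it
robot.goto([.645,.204,.25],down(180))
c=cam("wrist"); p,d=robot.grab_frame("wrist"); np.savez("w1.npz",p=p,d=d,f=c[0],cx=c[1],cy=c[2],R=c[3],o=c[4])
cv2.imwrite("pics/w1.png",p[:,:,::-1])
E
```

```text
wrist [0.64239734 0.20252379] (61.02898025512695, 29.899248123168945) 1.9958914518356323
grip mm 29.3 want 30 finger 29.999004006385803 pos [0.6437 0.2033 0.076 ]
[ 0.23352982  0.64687563 -0.39943499] 30.017117736066886 6.4917
```

View pics/w1.png

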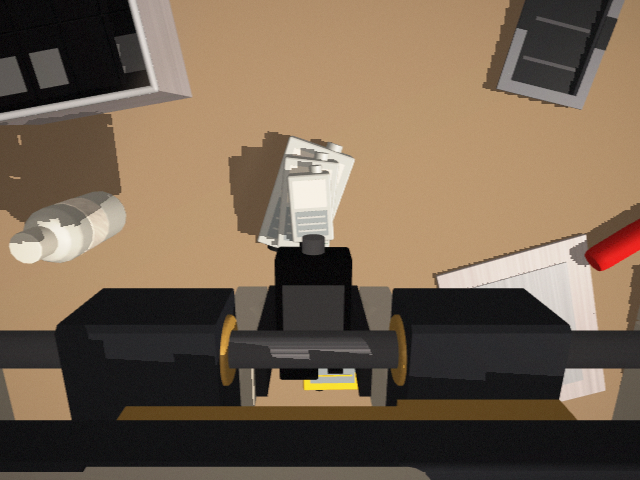

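The spent one is held squarely (at (313,315)), and the rest of the pile is undisturbed, with the small one on top at (311,205). Now to the tin.

Run:
```python
from h import *
R=down(near(9.6)); T=[.468,0]
robot.goto([*T,.20],R); print(robot.read_position(),robot.read_t())
robot.servo_line([*T,.074],speed=.1)
z=touch(.045)
robot.dwell(.2); print("force",robot.read_force(),robot.read_position())
robot.move_gripper(.55); robot.dwell(.3)
robot.servo_line([*T,.20],speed=.12)
robot.goto([.645,.204,.25],down(180)); robot.move_gripper(1.0)
c=cam("wrist"); p,d=robot.grab_frame("wrist"); np.savez("w2.npz",p=p,d=d,f=c[0],cx=c[1],cy=c[2],R=c[3],o=c[4])
X=cloud(c,d)
for n,zt,xy in [("small",.072,(.645,.204)),("med",.052,(.645,.204)),("large",.028,(.645,.204))]:
    m=((np.hypot(X[...,0]-xy[0],X[...,1]-xy[1])<.08)&(X[...,2]>zt-.007)&(X[...,2]<.1)).astype(np.uint8)
    q=max(cv2.findContours(m,0,1)[0],key=cv2.contourArea); print(n,rectz(c,q[:,0],zt),np.median(X[m>0],0))
for n in ["scene","side"]:
    p,d=robot.grab_frame(n);cc=cam(n);Y=cloud(cc,d)
    if n=="side": cv2.imwrite("pics/s2.png",cv2.resize(p[200:400,250:470],None,fx=2,fy=2)[:,:,::-1])
    m=((np.hypot(Y[...,0]-.645,Y[...,1]-.204)<.05)&(Y[...,2]>.064)&(Y[...,2]<.1)).astype(np.uint8)
    print(n,m.sum()); 
    if m.sum()>50: q=max(cv2.findContours(m,0,1)[0],key=cv2.contourArea);print(n,"small",rectz(cc,q[:,0],.072))
print(robot.read_t())
```

```text
[0.46907897 0.00053221 0.20030556] 7.8583
touch z 0.0608 df 2.02 t 16.3167
force [-0.35564026  0.1455471   2.17335997] [4.68173719e-01 6.93570476e-05 6.08181144e-02]
small (array([0.64092444, 0.20110753]), (68.65108489990234, 35.84741973876953), 3.9599621295928955) [0.64049377 0.20175491 0.07266154]
med (array([0.6424823 , 0.19789737]), (91.7168197631836, 51.06523132324219), -3.2627105712890625) [0.6384296  0.19846669 0.07177654]
large (array([0.6441283 , 0.19822499]), (115.70091247558594, 69.814208984375), -18.63653564453125) [0.63596012 0.19665219 0.05277634]
scene 482
scene small (array([0.64790009, 0.20103937]), (69.23807525634766, 36.50688552856445), 3.7668628692626953)
side 489
side small (array([0.64014917, 0.20553224]), (68.31145477294922, 42.41582489013672), 6.591795921325684)
20.7667
```

View pics/s2.png

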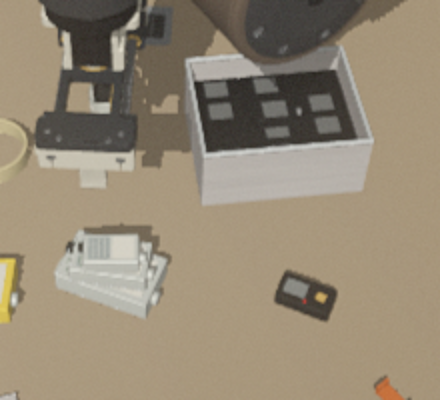

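The spent one lies flat in the tin at crop (277,131). The pile is undisturbed, and the small one measures 69×36 as expected. I'll place the small one next.

```bash
cat >> h.py <<'E'
def deliver(C,yaw,zb,off,width,tray,tyaw,opn,look,tall):
    """grip at zb+off, carry, lower into tray till felt, release; picture over the pile"""
    grasp(C,yaw,zb+off,width)
    z=zb+off
    robot.servo_line([*C,z+.03],speed=.06); robot.servo_line([*C,.22],speed=.2)
    w=robot.read_grip_width()*88; print("held",round(w,1)); assert w>width-4
    robot.goto([*tray,.22],down(near(tyaw))); robot.servo_line([*tray,off+.004+.006],speed=.1)
    touch(off+.004-.0025); robot.move_gripper(opn); robot.dwell(.2)
    robot.servo_line([*tray,.2],speed=.15)
    p=np.array(robot.read_position()); c=cam("wrist"); im,d=robot.grab_frame("wrist"); cv2.imwrite(f"pics/{look}.png",im[:,:,::-1])
    X=cloud(c,d); m=((np.hypot(X[...,0]-tray[0],X[...,1]-tray[1])<.09)&(np.abs(X[...,2]-(tall+.004))<.006)&(im.min(2)>110)).astype(np.uint8)
    if m.sum()>100: q=max(cv2.findContours(m,0,1)[0],key=cv2.contourArea); print("placed",rectz(c,q[:,0],tall+.004),np.median(X[m>0],0))
def pile(zt,r=.08):
    robot.goto([.645,.204,.25],down(180)); robot.move_gripper(1.0)
    for n in ["wrist","scene","side"]:
        c=cam(n); im,d=robot.grab_frame(n); X=cloud(c,d)
        m=((np.hypot(X[...,0]-.645,X[...,1]-.204)<r)&(X[...,2]>zt-.007)&(X[...,2]<.1)).astype(np.uint8)
        if m.sum()>100: q=max(cv2.findContours(m,0,1)[0],key=cv2.contourArea); C,s,a=rectz(c,q[:,0],zt); print(n,C.round(4),np.round(s,1),round(a,1))
        if n=="wrist": cv2.imwrite(f"pics/pile{int(zt*1000)}.png",im[:,:,::-1])
    print("t",robot.read_t())
E
python3 - <<'E'
from h import *
deliver([.6425,.202],4.2,.052,.0095,36,[.650,-.2017],0,.6,"ts",.02)
pile(.052)
E
```

```text
grip mm 35.5 want 36 finger 29.99862939119339 pos [0.6425 0.202  0.0615]
held 35.9
touch z 0.0131 df 3.97 t 32.075
placed (array([ 0.64747662, -0.20221277]), (65.82665252685547, 34.91984176635742), -0.30478668212890625) [ 0.64781519 -0.20122672  0.02469211]
wrist [0.6426 0.1979] [92.5 47.8] -6.2
scene [0.6491 0.1977] [93.1 47.4] -6.1
side [0.6418 0.2012] [92.1 53.7] -5.8
t 36.7333
```

View pics/ts.png

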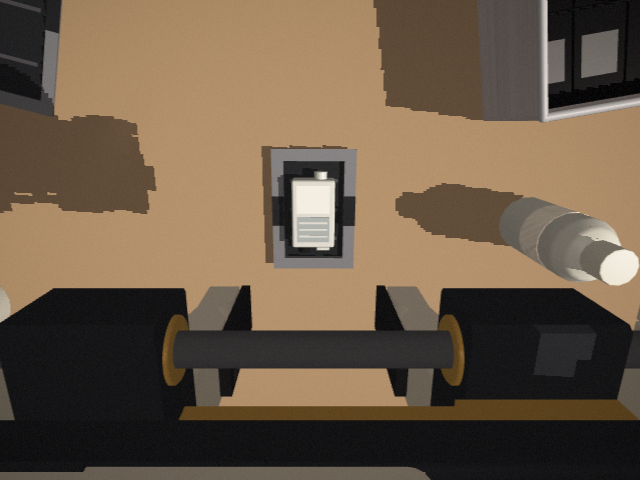

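Run:
```python
from h import *
deliver([.644,.1985],-6.1,.028,.010,48,[.4885,.427],-12.8,.7,"tm",.024)
pile(.028,.1)
```

```text
grip mm 47.9 want 48 finger 29.99980330467224 pos [0.644  0.1985 0.0381]
held 47.8
touch z 0.0137 df 4.79 t 47.6583
placed (array([0.48955206, 0.42662573]), (82.46541595458984, 46.77535629272461), -12.878562927246094) [0.48603754 0.42753913 0.02875822]
wrist [0.6432 0.1953] [115.7  63.7] -18.6
scene [0.6488 0.1946] [113.5  64. ] -18.6
side [0.6415 0.1989] [115.   68.9] -18.5
t 51.725
```

The small one sits centred in its tray at (313,213), with clearance all round. The medium one measured centred at 24 mm above the tray floor. Now the large one.

Run:
```python
from h import *
assert robot.ik([.4848,-.4437,.015],down(near(-14.1))) is not None
deliver([.6445,.196],-18.6,0,.011,64,[.4848,-.4437],-14.1,.9,"tl",.028)
robot.goto([.60,.15,.35],down(180)) # clear of everything
robot.dwell(.3); p,d=robot.grab_frame("scene"); cv2.imwrite("pics/end.png",cv2.resize(p[110:300,110:560],(800,338))[:,:,::-1])
c=cam("scene");X=cloud(c,d)
for u,v in [(254,146),(309,246)]: print(X[v,u].round(3))
print(robot.read_t())
```

```text
grip mm 64.1 want 64 finger 30.00044345855713 pos [0.6446 0.196  0.0113]
held 63.7
touch z 0.0147 df 7.03 t 63.9417
placed (array([ 0.48216846, -0.44316229]), (111.88916778564453, 62.65761184692383), -14.136344909667969) [ 0.48097517 -0.44307458  0.03274851]
[ 0.437 -0.2    0.116]
[ 0.666 -0.009  0.116]
68.6833
```

View pics/end.png

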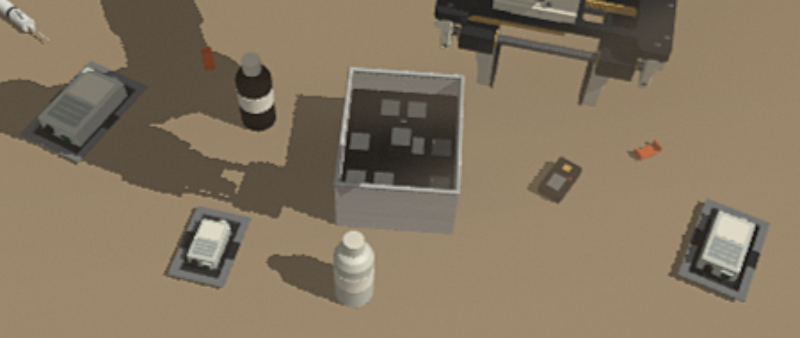

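View pics/tm.png

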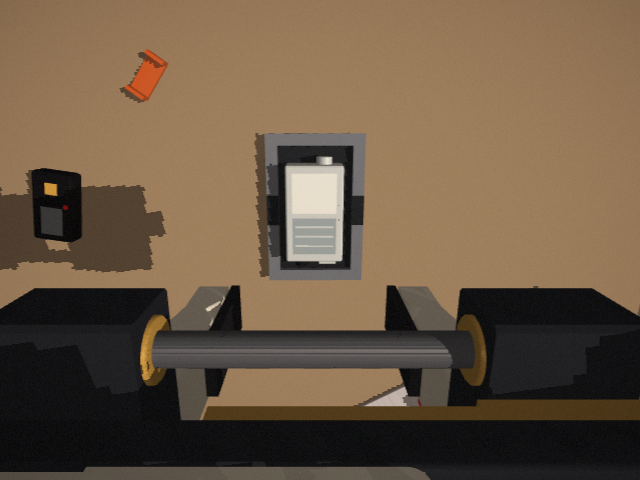

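View pics/tl.png

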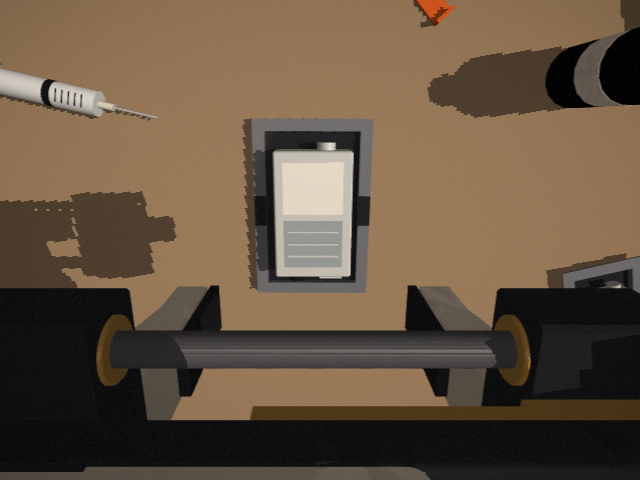

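All three refillables lie inside their own trays: medium at (315,212), large at (313,213), small in the end crop at (208,243). The spent one is in the tin near (402,137), and both bottles stand where they were. I'm handing the job in.

```bash
python3 -c "
from rig import robot
print(robot.job_done())"
```

```text
the job is handed in; nothing more can be done
None
```

The job is handed in: all three refillables lie in their own trays, the spent one was let go in the tin only after contact was felt (about 2 N), and both bottles stand where they were; the verdict itself was not shown.

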